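Refit the spark-arrestor panel of a bench fume extractor

TASK

The spark-arrestor panel of the blue fume extractor has been brushed clean and lies on the bench: put it back, black handle up. Hold it tilted and hook one short end under the steel lip at the low front edge of the extractor's sloping opening, then swing the other end down, without letting it drop, until the panel lies fully home and flat on the ledges inside the opening. Let go of it, and leave the other things on the bench as they are.

Things in the scene. Friction and masses are not known exactly. Their poses are not given: they have to be found in the camera images.
- panel: Spark-arrestor panel: flat aluminium frame with grey mesh, 180 mm (x) by 140 mm (y), 12 mm thick, about 0.35 kg. Origin: centre of its underside; z out of the handle side. It starts flat on the bench, handle up, left or right of the extractor, its x within 30 degrees of world x. It is the same either way round, so either short end may go under the lip. The handle is at panel_handle.
- panel_handle (a point): Middle of the black, flat-sided bar handle across the middle of the panel's top: 41 mm above the panel's underside, over its centre. The bar runs along the panel's y: 90 mm long, 12 mm thick (along the panel's x), 18 mm high (32 to 50 mm above the underside), on two posts 10 mm wide at y = +-38 mm, with 20 mm of free space under the bar between them.
- panel_end_a (a point): Middle of the panel's short end face at panel x = -90 mm, at half thickness (6 mm above the underside).
- panel_end_b (a point): Middle of the panel's short end face at panel x = +90 mm, at half thickness.
- extractor: Bench-top fume extractor of blue sheet metal, 340 mm deep (x), 204 mm wide (y), fixed. Origin: centre of its underside, on the bench; x points away from the low front, which faces the robot, within 12 degrees of world x. Front 115 mm high at x = -166 mm; from there the face slopes up at 15 degrees to x = 50 mm; the fan housing behind is 190 mm high, its carry handle 229 mm.
- seat: Opening in the extractor's sloping face. Frame tilted with the slope: x up the slope from the front, y across, z out of the face (15 degrees from vertical, leaning to the front). Origin: centre of the opening in the plane of the ledges, where the panel's underside centre rests. Opening 196 mm (x +-98) by 152 mm (y +-76); its walls rise 12 mm above the ledges, level with the top of a seated panel.
- lip_edge (a point): Middle of the free edge of the steel lip at the low front end of the opening, on its underside: seat x = -74 mm, z = 28 mm. The lip, 172 mm wide and 4 mm thick, covers x = -98 (front wall) to -74; 172 mm stay free up to the top wall, so the panel enters only tilted, far end up, best 15 to 30 degrees to the slope. With its low end within 12 mm of the front wall the far end clears the top wall.
- brush: Wire brush with wooden handle, 240 mm long (x), 26 mm high, lying on the bench on the opposite side to the panel. Origin on the bench under it, near its middle. Not part of the job.
- angle_offcut: Offcut of dark steel angle 60 x 60 mm standing upright, 110 mm high, on the left (+y) beyond the extractor. Origin: centre of its underside. Not part of the job.
- flap_disc: Orange and brown flap disc, diameter 125 mm, 10 mm high, lying flat on the right (-y). Origin: centre of its underside. Not part of the job.
There are look-alikes about, which are no part of the job. What is meant by the panel is not brown or purple, and is the larger of those in its own colour.

How it is judged:
By the outcome, as a careful person would: the job done as asked, in the order asked, and still so for the second after the job is handed in, with the robot touching nothing.
It also fails if it takes over 45 s, if anything falls off the work surface, if the arm or the gripper's body presses on something with over 40 N, if the wrist force passes 120 N, or if a joint passes its speed limit or range.

ROBOT

A 6-joint arm with a two-finger parallel gripper is mounted at the origin on the work surface. World frame = base frame: x ahead of the robot, y to its left, z up, the work surface at z = 0. Lengths are in mm, angles in rad, forces in N, time in s.
With the tool pointing down it reaches from about 350 to 775 mm from the base axis. Payload 7.3 kg.
Tool frame: the origin (TCP) lies midway between the tips of the shut fingers; the grasp point (between the pads) lies 19 mm behind it; z points along the fingers, y is the line along which they close (so a half turn about z gives the same grasp; the last joint's range is limited). The gripper opens to 92 mm and grips with 3 to 60 N. Pads are 19 mm wide; open, the fingers measure 130 mm over their backs; the gripper's body (75 mm by 190 mm) begins 47 mm behind the grasp point.
Start: joints at [-1.353, 0.342, 1.524, -0, 1.275, -0.146], TCP at [186.834, -490.654, 194.041] pointing down, gripper open.
Joint ranges: [-2.53, 2.53], [-0.77, 2.02], [0.04, 2.7], [-1, 4.14], [0.28, 2.66], [-3.11, 3.11]. Speed limits (rad/s): [2.57, 2.57, 3.14, 3.14, 3.14, 3.14].

INTERFACE

Orientations are given as [roll, pitch, yaw] about the fixed x, y, z axes, in that order (R = Rz(yaw) Ry(pitch) Rx(roll)).
In Python, from plant import bot gives the robot as it stands.
- The arm moves only by the tool jog_arm, never from a script. Its arguments are lists of equal length, an entry for each row: "dp": the shift along the tool's x, y, z in m, a list of three; "twist": the turn about the tool's z in degrees. A call has 1 to 10 rows; each row shifts and turns the commanded pose from where the row before left it, along the tool's axes as they then stand; what a row does not reach is not made up. A row lasts 1/8 s, in which the tool goes at most 62.5 mm and 10.7 degrees, less where a joint would pass 70% of its speed; a pose out of reach is approached as far as the arm can. A call is refused whole if a number of a shift passes 0.0625 or a number of a turn 10.7, either way. A call with a gripper value outside its range is refused whole. "jaw" is the finger opening in m, from 0 to 0.0918, set as the call begins (left out, the last holds). The fingers move at their own pace and stop on an object; the grip force is fixed at half the most. Time passes only in rows, so rows that do not move let the fingers close. It gives the time, the measured TCP pose, the force, the opening and the grip force at its end, in the units of the state.
- bot.get_obs(): the state, without advancing time (a new reading comes with each control period).
- bot.capture(name): name is "side" or "top"; returns the picture (384x512x3 uint8, blue, green, red); there is no depth.
- bot.camera_params(name): a dict with "fx", "fy", "cx", "cy" (pixels), "R" (3x3) and "t" (3): a world point X has camera coordinates R X + t. Camera axes: x right, y down, z forward; pixel columns grow to the right and rows downward; lengths in mm; the calibration is good to about 2 mm. A picture is of the moment at which its call begins. camera_params takes no time and is no camera call.
- bot.close_job(): hands the job in; it is judged then, once.
Trained networks look in the newest picture that a camera, given by its name, has taken for a name from the list of things; names that differ only in an ending like _2 or _b are one class to them, and where a whole thing is asked for, a point or a joint stands for the part that bears it (a point fixed in the world has none). Each returns a list of dicts, best first, with "confidence" (0 to 1); they miss things now and then, are a little off and sometimes report something else, mostly with a low value. They report only what shows in the picture. A call takes as long as a camera call. They do not tell look-alikes from the thing itself.
- bot.find_in(camera, label): "bbox" ([centre column, centre row, width, height] in pixels, round what is visible of it).
- bot.masks_of(camera, label): "pixels" (384x512 bool, what is visible of it) and "bbox" ([centre column, centre row, width, height] in pixels, round what is visible of it).
The state is a dict: "time": time; "joint_positions": joint angles; "dq": joint speeds; "tau": joint torques, N m; "tool_pos": TCP position; "tcp_rot": TCP orientation; "contact_force": force on the tool from outside, world axes, zero at the start; "moment": the same for the moment, N m; "grip_width": finger opening in mm; "finger_force": force on a finger pad.
Only numpy, scipy, OpenCV 4.12 (cv2) and the standard library are available. Lean on these libraries where they do the work, as an engineer would, in place of code of your own. Each camera call takes 0.05 s, during which the arm holds its last target. There are 200 camera calls.

## Working session

There is one attempt and no reset: what is moved stays moved. The work goes in short steps, Python scripts to look and compute and a tool call to move; the robot and the scene stay as the last step left them, time stands still between calls to the robot, and variables do not carry over. Pictures are saved under pics/ and viewed, at most 10 in all, crops included, and the job is handed in when it is done.

Besides the shell and the picture viewer there is one more tool, called after "Emit:" as name(argument=value, ...), one argument or row to a line, values as JSON. jog_arm: Moves the arm, as the interface text tells. Its arguments: {"type":"object","properties":{"dp":{"type":"array"},"twist":{"type":"array"},"jaw":{"type":"number"}},"required":["dp","twist"]}

```bash
mkdir -p pics; ls
python3 - <<'E'
from plant import bot
import cv2, numpy as np
for c in ("top","side"):
    im=bot.capture(c); cv2.imwrite(f"pics/{c}0.png",im)
    p=bot.camera_params(c); R=np.array(p["R"]);print(c,p["fx"],p["fy"],p["cx"],p["cy"],np.round(R,3).tolist(),"pos",-R.T@np.array(p["t"]))
    for l in ("panel","panel_handle","extractor","lip_edge","seat","brush"):
        try: print(l,[(np.round(d["bbox"]).tolist(),round(d["confidence"],2)) for d in bot.find_in(c,l)])
        except Exception as e: print(l,e)
print(bot.get_obs())
E
```

```text
pics
top 349.19517307914623 349.19517307914623 256.0837181081024 185.62040377124734 [[0.011, -1.0, 0.001], [-0.995, -0.011, -0.101], [0.101, -0.0, -0.995]] pos [ 388.02024892  102.98813493 1139.78890494]
panel [([125.0, 238.0, 46.0, 46.0], 0.94), ([119.0, 140.0, 61.0, 40.0], 0.88), ([258.0, 240.0, 42.0, 48.0], 0.84), ([189.0, 216.0, 53.0, 62.0], 0.67)]
panel_handle [([258.0, 237.0, 44.0, 44.0], 0.88), ([124.0, 236.0, 43.0, 47.0], 0.85), ([122.0, 140.0, 60.0, 48.0], 0.8), ([189.0, 215.0, 51.0, 68.0], 0.76)]
extractor [([288.0, 138.0, 90.0, 131.0], 0.6)]
lip_edge [([280.0, 154.0, 68.0, 90.0], 0.95)]
seat []
brush [([402.0, 218.0, 42.0, 67.0], 0.62), ([282.0, 155.0, 74.0, 88.0], 0.62)]
side 348.90043017569946 348.90043017569946 255.79786304163008 191.30717375557552 [[0.999, -0.026, 0.022], [0.002, -0.594, -0.805], [0.034, 0.804, -0.594]] pos [ 470.40857207 -685.88106054  703.15597733]
panel [([196.0, 225.0, 53.0, 31.0], 0.96), ([223.0, 182.0, 53.0, 32.0], 0.74), ([211.0, 151.0, 41.0, 17.0], 0.68), ([289.0, 149.0, 33.0, 26.0], 0.58)]
panel_handle [([196.0, 223.0, 55.0, 33.0], 0.97), ([22
[... 329 characters left out ...]
.7, 'joint_positions': array([-1.35299809e+00,  3.41993012e-01,  1.52410587e+00, -1.81367930e-06,
        1.27537186e+00, -1.45982558e-01]), 'dq': array([-4.15362244e-04,  1.05301465e-03,  1.55962084e-03, -5.14093578e-04,
        9.02011031e-04, -8.52897939e-05]), 'tau': array([ 1.01881727e-03, -4.31015074e+01, -2.44451076e+01,  7.19086826e-02,
        4.79116919e-02,  2.58725163e-05]), 'tool_pos': array([ 186.83541552, -490.6606324 ,  194.04208628]), 'tcp_rot': array([3.14147229e+00, 1.94510159e-05, 3.63781318e-01]), 'contact_force': array([-0.08346844, -0.48585782,  0.163073  ]), 'moment': array([-0.00753364, -0.03474923,  0.00904827]), 'finger_force': 0.0, 'grip_width': 91.85481931831215}
```

View pics/top0.png

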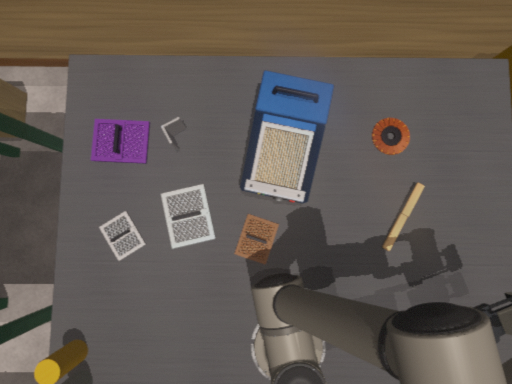

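View pics/side0.png

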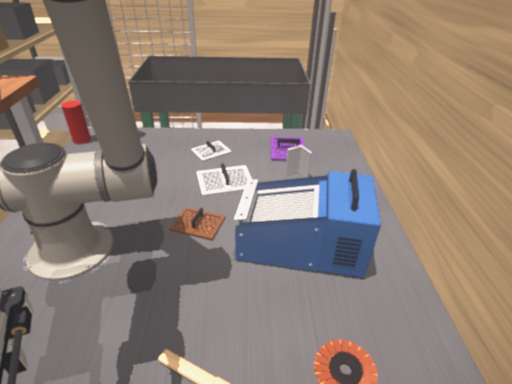

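The top view shows the large grey panel at (188,216), a smaller grey look-alike at (122,236), and the extractor with its white lip at (275,190). In the side view the panel is at (224,180) and the lip runs from (247,186) to (240,220).

```bash
cat > h.py <<'E'
import numpy as np, cv2
from plant import bot
from scipy.spatial.transform import Rotation as Ro
P={c:bot.camera_params(c) for c in("top","side")}
def proj(c,X):
    p=P[c];q=np.atleast_2d(X)@np.array(p["R"]).T+np.array(p["t"]);return np.c_[p["fx"]*q[:,0]/q[:,2]+p["cx"],p["fy"]*q[:,1]/q[:,2]+p["cy"]]
def back(c,uv,z):
    p=P[c];R=np.array(p["R"]);o=-R.T@np.array(p["t"]);uv=np.atleast_2d(uv)
    d=np.c_[(uv[:,0]-p["cx"])/p["fx"],(uv[:,1]-p["cy"])/p["fy"],np.ones(len(uv))]@R
    return o+d*((z-o[2])/d[:,2])[:,None]
E
python3 - <<'E'
from h import *
im=cv2.imread("pics/top0.png");s=cv2.imread("pics/side0.png")
a=cv2.resize(im[60:210,230:340],None,fx=3.6,fy=3.6,interpolation=cv2.INTER_CUBIC)
b=cv2.resize(s[165:285,225:315],None,fx=4,fy=4,interpolation=cv2.INTER_CUBIC)
o=np.zeros((540,396+360,3),np.uint8);o[:540,:396]=a;o[:480,396:]=b
cv2.imwrite("pics/crop1.png",o)
for d in bot.masks_of("top","panel")+bot.masks_of("top","panel_handle"):
    m=d["pixels"];ys,xs=np.nonzero(m);X=back("top",np.c_[xs,ys],12)[:,:2]
    r=cv2.minAreaRect(X.astype(np.float32));print(d["bbox"],round(d["confidence"],2),len(xs),np.round(X.mean(0),1),r)
g=im
# white panel by threshold
hsv=cv2.cvtColor(im,cv2.COLOR_BGR2HSV)
for n,(x0,y0,x1,y1) in dict(panel=(155,178,220,255),lip=(240,170,312,208)).items():
    m=np.zeros(im.shape[:2],np.uint8);m[y0:y1,x0:x1]=((hsv[...,2]>170)&(hsv[...,1]<45))[y0:y1,x0:x1]
    k,l,st,_=cv2.connectedComponentsWithStats(m);i=1+np.argmax(st[1:,4]);ys,xs=np.nonzero(l==i)
    print(n,st[i]); r=cv2.minAreaRect(np.c_[xs,ys].astype(np.float32));print(r,cv2.boxPoints(r).round(1).tolist())
    if n=="panel":
        X=back("top",np.c_[xs,ys],12)[:,:2];print(cv2.minAreaRect(X.astype(np.float32)))
E
```

```text
[258.6, 238.9, 41.1, 48.2] 0.97 1327 [333.  100.8] ((332.3666687011719, 100.37208557128906), (104.90824127197266, 133.3541259765625), 73.3190689086914)
[118.8, 141.6, 60.0, 39.5] 0.93 2354 [646.  550.5] ((646.58984375, 550.06640625), (184.46925354003906, 142.25767517089844), 88.08150482177734)
[123.0, 238.9, 45.1, 50.0] 0.77 1274 [338.3 528.6] ((338.786376953125, 529.3875732421875), (128.90139770507812, 103.60957336425781), 33.31129837036133)
[189.6, 217.1, 56.2, 60.1] 0.72 2517 [403.7 320.6] ((403.8667297363281, 321.0559387207031), (182.19830322265625, 146.2718048095703), 13.32068920135498)
[122.7, 139.3, 58.5, 49.4] 0.91 2370 [647.1 549.6] ((646.2660522460938, 550.6265869140625), (184.9655303955078, 146.95838928222656), 87.90393829345703)
[189.0, 216.8, 55.8, 67.3] 0.9 2412 [403.6 321. ] ((404.3074951171875, 321.8796081542969), (180.97021484375, 141.8010711669922), 13.194376945495605)
[258.1, 236.1, 44.3, 45.5] 0.8 1404 [333.4  99.8] ((332.7784729003906, 100.56656646728516), (107.61186218261719, 137.28399658203125), 72.2629165649414)
[123.7, 236.4, 46.6, 45.6] 0.65 1225 [337.8 528.3] ((338.3074035644531, 527.8574829101562), (126.80169677734375, 99.89991760253906), 32.421112060546875)
[172.1, 132.9, 21.9, 29.1] 0.5 309 [685.  378.6] ((675.2465209960938, 366.7613830566406), (87.64315795898438, 66.12708282470703), 28.049531936645508)
panel [162 185  53  63 843]
((187.22940063476562, 215.78237915039062), (55.642669677734375, 43.92842102050781), 77.47119140625) [[159.8000030517578, 193.39999389648438], [202.60000610351562, 183.89999389648438], [214.6999969482422, 238.1999969482422], [171.8000030517578, 247.6999969482422]]
((403.5125732421875, 322.79254150390625), (178.51382446289062, 139.65023803710938), 13.730237007141113)
lip [245 170  60  31 659]
((274.5, 185.0), (30.0, 59.0), 90.0) [[245.0, 170.0], [304.0, 170.0], [304.0, 200.0], [245.0, 200.0]]
```

View pics/crop1.png

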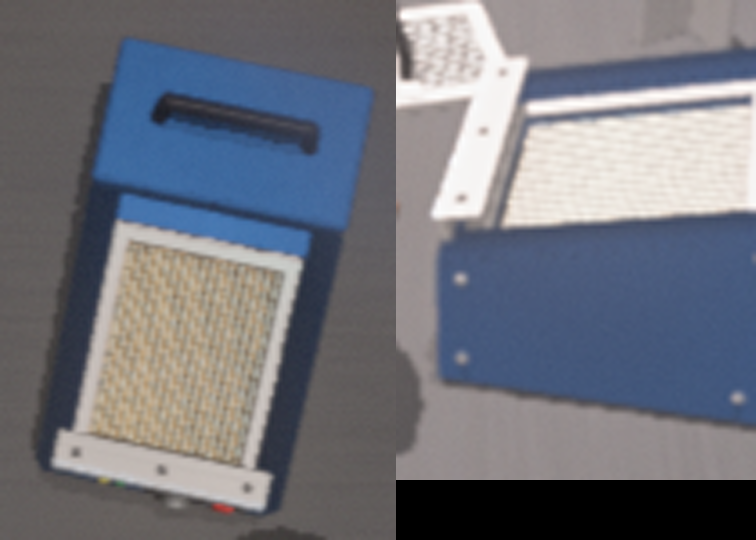

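The crop shows the lip's corners in both views, as well as the housing roof corners. I'll fit the extractor pose from these.

```bash
cat > fit.py <<'E'
from h import *
from scipy.optimize import least_squares
s,c=np.sin(np.radians(15)),np.cos(np.radians(15))
Rs=np.array([[c,0,-s],[0,1,0],[s,0,c]])
o0=np.array([-54.9,0,132.3])
T=lambda a:a/3.6
top=np.array([[60,430],[53,464],[267,511],[272,473]])/3.6+[229.6,59.6]
roof=np.array([[124,38],[374,90],[346,230],[95,180]])/3.6+[229.6,59.6]
side=(np.array([[502,57],[527,60],[432,216],[477,219]])-[396,0])/4+[224.6,164.6]
L=lambda x,y,z=32:[x,y,z]
lt=np.array([L(-74,86),L(-98,86),L(-98,-86),L(-74,-86)])
ls=np.array([L(-98,86),L(-74,86),L(-98,-86),L(-74,-86)])
rf=np.array([[170,102,190],[170,-102,190],[50,-102,190],[50,102,190.]])
def W(p,X):
    a=p[2];R=np.array([[np.cos(a),-np.sin(a),0],[np.sin(a),np.cos(a),0],[0,0,1]]);return X@R.T+[p[0],p[1],0]
def res(p):
    o=o0+[p[3],0,p[3]*s/c]
    return np.r_[(proj("top",W(p,lt@Rs.T+o))-top),(proj("side",W(p,ls@Rs.T+o))-side),(proj("top",W(p,rf))-roof)].ravel()
if __name__=="__main__":
    f=least_squares(res,[600,50,-.2,0],loss="soft_l1");p=f.x
    print(p,np.degrees(p[2]));print(f.fun.reshape(-1,2).round(1).tolist())
    print("seat",W(p,(o0+[p[3],0,p[3]*s/c])[None]),"lip",W(p,(Rs@[-74,0,28]+o0+[p[3],0,p[3]*s/c])[None]))
E
python3 fit.py
```

```text
[ 6.28002134e+02  1.86611337e+01 -2.01462876e-01 -6.30569407e+00] -11.542972521467233
[[0.1, 0.3], [0.4, -1.1], [-0.7, -1.6], [-0.2, 0.9], [-2.3, 1.3], [-0.5, -0.3], [1.9, 0.4], [-0.1, -1.1], [-0.2, -0.7], [1.1, -0.4], [0.8, 1.4], [-1.1, 0.2]]
seat [[568.03433138  30.90856647 130.61039437]] lip [[490.9011169   46.66175097 138.50370817]]
```

```bash
cat > fit2.py <<'E'
from fit import *
ow=np.array([[119,223],[305,256]])/3.6+[229.6,59.6]; wl=np.array([[98,76,12],[98,-76,12.]])
def res(p):
    o=o0+[p[3],0,p[3]*s/c]
    return np.r_[(proj("top",W(p,lt@Rs.T+o))-top)[[0,3]],(proj("side",W(p,ls@Rs.T+o))-side)[[1,3]],(proj("top",W(p,rf))-roof),(proj("top",W(p,wl@Rs.T+o))-ow)].ravel()
f=least_squares(res,[600,50,-.2,0],loss="soft_l1");p=f.x
print(p,np.degrees(p[2]));print(f.fun.reshape(-1,2).round(1).tolist())
print("seat",W(p,(o0+[p[3],0,p[3]*s/c])[None]),"lip",W(p,(Rs@[-74,0,28]+o0+[p[3],0,p[3]*s/c])[None]))
E
python3 fit2.py
```

```text
[ 6.28452648e+02  1.85461752e+01 -1.95825485e-01 -5.72804318e+00] -11.219973790617617
[[0.4, 0.2], [0.2, 0.5], [-0.4, -0.1], [0.5, -0.8], [-0.6, -0.7], [0.9, -0.8], [0.8, 1.0], [-1.2, 0.2], [-0.3, -1.0], [0.3, 0.5]]
seat [[568.98336494  30.34295609 130.76517546]] lip [[491.76256972  45.66106246 138.65848925]]
```

Run:
```python
from h import *
from scipy.optimize import least_squares
K=8
yaw=np.radians(13.5)
obs={}
for c,(x0,y0,x1,y1) in dict(top=(166,203,210,228),side=(214,160,238,192)).items():
    g=cv2.cvtColor(cv2.imread(f"pics/{c}0.png"),cv2.COLOR_BGR2GRAY)[y0:y1,x0:x1].astype(float)
    m=(g<75).astype(np.uint8);k,l,st,ce=cv2.connectedComponentsWithStats(m,connectivity=8);i=1+np.argmax(st[1:,4])
    ys,xs=np.nonzero(l==i);print(c,st[i]+[x0,y0,0,0,0],ce[i]+[x0,y0]); obs[c]=ce[i]+[x0,y0]
    r=cv2.minAreaRect(np.c_[xs+x0,ys+y0].astype(np.float32));print(r)
    for row in (l==i).astype(int): print("".join(".#"[v] for v in row))
    if c=="top":
        print("ctr z47",back(c,[obs[c]],47)); X=back(c,np.c_[xs+x0,ys+y0],47)[:,:2];print(cv2.minAreaRect(X.astype(np.float32)))
# panel corners full outline (white or dark mesh) from both cams at z=12
for c,(x0,y0,x1,y1) in dict(top=(155,178,220,255)).items():
    hsv=cv2.cvtColor(cv2.imread(f"pics/{c}0.png"),cv2.COLOR_BGR2HSV)
    m=((hsv[...,2]>135)&(hsv[...,1]<60))[y0:y1,x0:x1];ys,xs=np.nonzero(m)
    X=back(c,np.c_[xs+x0,ys+y0],12)[:,:2];print(cv2.minAreaRect(X.astype(np.float32)))
c="side";print("side pred of bar ctr, for (403.7,321.8,44):",proj(c,[403.7,321.8,44]))
```

```text
top [173 212  27   7  53] [185.75471698 214.98113208]
((185.98037719726562, 214.91357421875), (2.0389139652252197, 26.683177947998047), 77.19573211669922)
............................................
............................................
............................................
............................................
............................................
............................................
............................................
............................................
............................................
.............................#####..........
.........................#########..........
....................########................
...............#########....................
...........#########........................
........########............................
.......#####................................
............................................
............................................
............................................
............................................
............................................

[... 683 characters left out ...]
........................
........................
........................
........................
........................
........................
........................
.............#..........
.............#..........
.............#..........
.............#..........
.............#..........
........................
........................
........................
........................
........................
........................
........................
........................
........................
((403.5317687988281, 323.1656494140625), (182.7036895751953, 143.12893676757812), 13.713781356811523)
side pred of bar ctr, for (403.7,321.8,44): [[224.50987865 171.43071922]]
```

Emit:
jog_arm(
  dp=[
    [0.0402,-0.0372,0],
    [0.0402,-0.0372,0],
    [0.0402,-0.0372,0],
    [0.0402,-0.0372,0],
    [0.0402,-0.0372,0],
    [0.0402,-0.0372,0],
    [0.0402,-0.0372,0],
    [0.0402,-0.0372,0],
    [0.0402,-0.0372,0],
    [0.0402,-0.0372,0],
  ],
  twist=[0,0,0,0,0,0,0,0,0,0],
  jaw=0.0918,
)

```text
time: 2.05
tool_pos: [430.9, 1.8, 194.3]
tcp_rot: [3.141, -0.001, 0.364]
contact_force: [1.6, -0.4, 0.2]
grip_width: 92.0
finger_force: 0.0
```

Emit:
jog_arm(
  dp=[
    [0.015,-0.0516,0],
    [0.015,-0.0516,0],
    [0.015,-0.0516,0],
    [0.015,-0.0516,0],
    [0.015,-0.0516,0],
    [0.015,-0.0516,0],
    [0,0,0.04],
    [0,0,0.04],
    [0,0,0.03],
    [0,0,0],
  ],
  twist=[0,0,0,0,0,0,0,0,7.3,0],
)

```text
time: 3.3
tool_pos: [402.7, 320.6, 82.2]
tcp_rot: [3.14, 0.005, 0.237]
contact_force: [-0.1, -1.2, 0.9]
grip_width: 91.5
finger_force: 0.0
```

Run:
```python
from h import *
o=bot.get_obs();print(o["tool_pos"],o["tcp_rot"])
a=bot.capture("top")[180:255,150:225];b=bot.capture("side")[120:200,180:280]
a=cv2.resize(a,(380,380),interpolation=cv2.INTER_CUBIC);b=cv2.resize(b,(412,330),interpolation=cv2.INTER_CUBIC)
o=np.zeros((380,792,3),np.uint8);o[:,:380]=a;o[:330,380:]=b;cv2.imwrite("pics/c2.png",o)
```

```text
[402.66282491 320.58333966  82.17481885] [3.14011023 0.00474414 0.23742353]
```

View pics/c2.png

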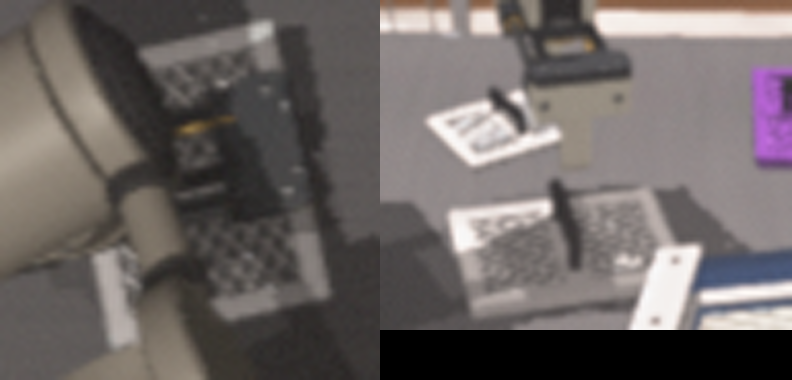

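The side crop shows the finger over the bar, in line with it in x. Next I'll probe down slowly, watching the force.

Emit:
jog_arm(
  dp=[
    [0.0015,-0.0006,0.014],
    [0,0,0.014],
    [0,0,0],
    [0,0,0.003],
    [0,0,0.0025],
    [0,0,0],
  ],
  twist=[0,0,0,0,0,0],
)

```text
time: 4.15
tool_pos: [405.4, 322.3, 50.5]
tcp_rot: [3.141, 0.0, 0.236]
contact_force: [0.3, 0.5, -0.2]
grip_width: 91.6
finger_force: 0.0
```

```bash
python3 -c "
from plant import bot
o=bot.get_obs()
for k in('time','tool_pos','tcp_rot','contact_force','moment','grip_width'):print(k,o[k])"
```

```text
time 4.15
tool_pos [405.40706219 322.31789347  50.45469911]
tcp_rot [3.14147622e+00 4.14006630e-05 2.36458437e-01]
contact_force [ 0.2575935   0.47202433 -0.15622189]
moment [ 0.02428957 -0.02767901 -0.00024305]
grip_width 91.64611956919843
```

Emit:
jog_arm(
  dp=[
    [-0.001,0.0005,0],
    [0,0,0.0015],
    [0,0,0.0015],
    [0,0,0],
  ],
  twist=[0,0,0,0],
)

```text
time: 4.65
tool_pos: [404.5, 321.5, 47.3]
tcp_rot: [3.141, 0.0, 0.236]
contact_force: [0.3, 1.1, -0.1]
grip_width: 92.0
finger_force: 0.0
```

```bash
cat > st.py <<'E'
from plant import bot
o=bot.get_obs()
for k in('time','tool_pos','tcp_rot','contact_force','moment','grip_width'):print(k,o[k].round(3) if hasattr(o[k],'round') else o[k])
E
python3 st.py
```

```text
time 4.65
tool_pos [404.46  321.546  47.314]
tcp_rot [3.141 0.    0.236]
contact_force [ 0.346  1.128 -0.085]
moment [ 0.069  0.021 -0.014]
grip_width 92.03095394530327
```

Emit:
jog_arm(
  dp=[
    [0,0,0.0015],
    [0,0,0.0015],
    [0,0,0.002],
    [0,0,0],
  ],
  twist=[0,0,0,0],
)

```text
time: 5.15
tool_pos: [404.4, 321.5, 42.3]
tcp_rot: [3.141, 0.0, 0.236]
contact_force: [-0.5, 0.5, -0.2]
grip_width: 91.9
finger_force: 0.0
```

```bash
python3 st.py
```

```text
time 5.15
tool_pos [404.439 321.525  42.272]
tcp_rot [3.141 0.    0.236]
contact_force [-0.486  0.515 -0.232]
moment [-0.025  0.046  0.011]
grip_width 91.91337504856097
```

In over the bar. Going down to grasp height (TCP 22) and closing.

Emit:
jog_arm(
  dp=[
    [0,0,0.007],
    [0,0,0.007],
    [0,0,0.006],
    [0,0,0],
  ],
  twist=[0,0,0,0],
)

```text
time: 5.65
tool_pos: [404.1, 321.4, 21.8]
tcp_rot: [3.141, 0.001, 0.236]
contact_force: [-0.4, -0.4, 0.8]
grip_width: 91.8
finger_force: 0.0
```

Emit:
jog_arm(
  dp=[
    [0,0,0],
    [0,0,0],
    [0,0,0],
    [0,0,0],
  ],
  twist=[0,0,0,0],
  jaw=0.08,
)

```text
time: 6.15
tool_pos: [404.6, 321.6, 22.6]
tcp_rot: [3.142, -0.0, 0.236]
contact_force: [0.3, 0.2, -0.0]
grip_width: 79.7
finger_force: 0.0
```

Run:
```python
from h import *
a=bot.capture("top")[180:255,150:225];b=bot.capture("side")[130:210,190:270]
a=cv2.resize(a,(340,340),interpolation=cv2.INTER_CUBIC);b=cv2.resize(b,(450,450),interpolation=cv2.INTER_CUBIC)
o=np.zeros((450,790,3),np.uint8);o[:340,:340]=a;o[:450,340:]=b;cv2.imwrite("pics/c3.png",o)
```

```text
(no output)
```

View pics/c3.png

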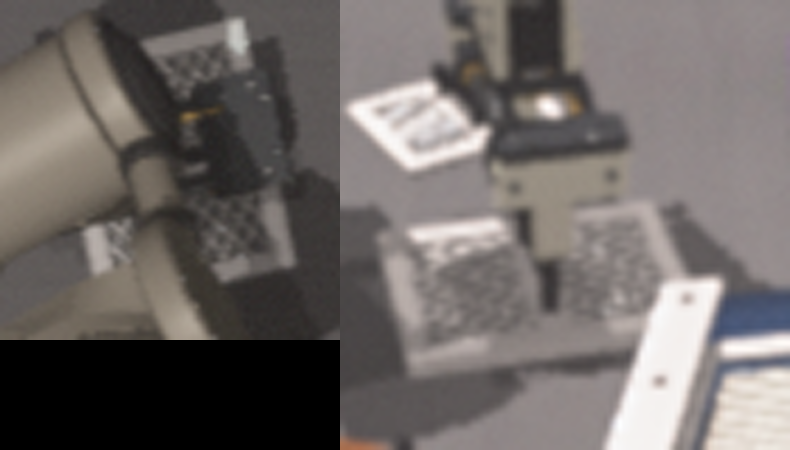

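```bash
python3 - <<'E'
from h import *
a=0.236;ux=np.array([np.cos(a),np.sin(a),0]);uy=np.array([-np.sin(a),np.cos(a),0])
C=np.array([404.5,321.5,0])
f=lambda p:((p-[190,130])*5.625+[340,0]).round().tolist()
for n,X in dict(barend_top=C-45*uy+[0,0,50],barend_bot=C-45*uy+[0,0,32],postbase=C-43*uy+[0,0,12],panel_edge=C-70*uy+[0,0,12],nearfinger_tip_in=C-40*uy+[0,0,22],nearfinger_tip_out=C-59*uy+[0,0,22],finger_x=C+40*ux+[0,0,22],finger_x_=C-40*ux+[0,0,22],tcp=C+[0,0,22.],far_end_top=C+45*uy+[0,0,50],cor=C+90*ux-70*uy+[0,0,12],cor2=C-90*ux-70*uy+[0,0,12]).items(): print(n,f(proj("side",X)))
E
python3 st.py
```

```text
barend_top [[550.0, 265.0]]
barend_bot [[550.0, 290.0]]
postbase [[551.0, 316.0]]
panel_edge [[560.0, 342.0]]
nearfinger_tip_in [[549.0, 299.0]]
nearfinger_tip_out [[555.0, 317.0]]
finger_x [[600.0, 255.0]]
finger_x_ [[472.0, 272.0]]
tcp [[537.0, 263.0]]
far_end_top [[521.0, 187.0]]
cor [[706.0, 321.0]]
cor2 [[408.0, 363.0]]
time 6.25
tool_pos [404.618 321.611  22.559]
tcp_rot [ 3.142 -0.     0.236]
contact_force [ 0.082 -0.277  0.22 ]
moment [ 0.04   0.026 -0.024]
grip_width 79.90376287299134
```

Emit:
jog_arm(
  dp=[
    [0,0,0],
    [0,0,0],
    [0,0,0],
  ],
  twist=[0,0,0],
  jaw=0.06,
)

```text
time: 6.62
tool_pos: [404.6, 321.6, 22.5]
tcp_rot: [3.142, -0.0, 0.236]
contact_force: [-0.7, 0.2, 0.2]
grip_width: 60.6
finger_force: 0.0
```

```bash
python3 st.py
python3 - <<'E'
from h import *
b=bot.capture("side")[150:200,205:255]
cv2.imwrite("pics/c4.png",cv2.resize(b,(600,600),interpolation=cv2.INTER_CUBIC))
E
```

```text
time 6.625
tool_pos [404.575 321.615  22.479]
tcp_rot [ 3.142 -0.     0.236]
contact_force [-0.744  0.162  0.214]
moment [0.014 0.008 0.001]
grip_width 60.591736101590946
```

View pics/c4.png

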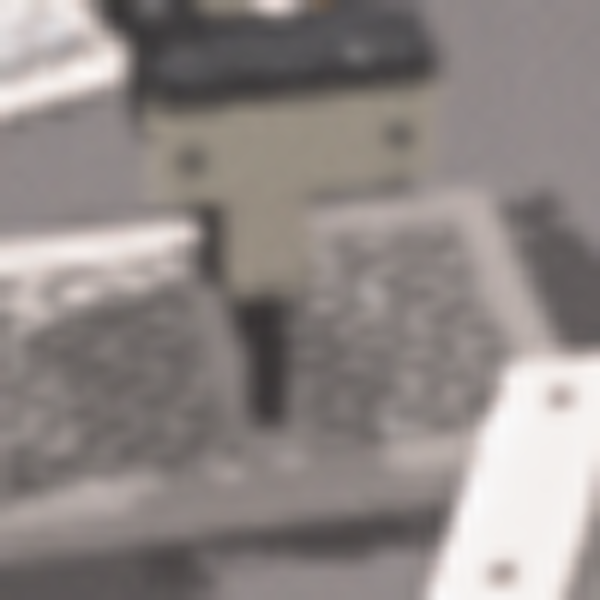

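```bash
python3 - <<'E'
from h import *
a=0.236;ux=np.array([np.cos(a),np.sin(a),0]);uy=np.array([-np.sin(a),np.cos(a),0])
C=np.array([404.5,321.5,0])
for z in (22.5,41,52):
    d=back("side",[[227.2,175.2]],z)[0]-C; print(z,d@ux,d@uy, "shoulder", (back("side",[[228.5,166]],z+20)[0]-C)@uy)
    d=back("side",[[229,166]],z+20)[0]-C
o=bot.get_obs();print(o["joint_positions"])
E
python3 - <<'E'
from h import *
a=bot.capture("top")[150:270,130:250]
cv2.imwrite("pics/c5.png",cv2.resize(a,(600,600),interpolation=cv2.INTER_CUBIC))
E
```

```text
22.5 9.447227019091603 7.202589005090701 shoulder 33.904765814413324
41 4.530242198458839 -20.033349479184075 shoulder 5.096588409574087
52 1.6066296024069313 -36.227691280644756 shoulder -12.03259815546534
[ 5.23322328e-01  5.32481927e-01  1.76030095e+00 -9.56090990e-05
  8.48868888e-01  1.85783370e+00]
```

View pics/c5.png

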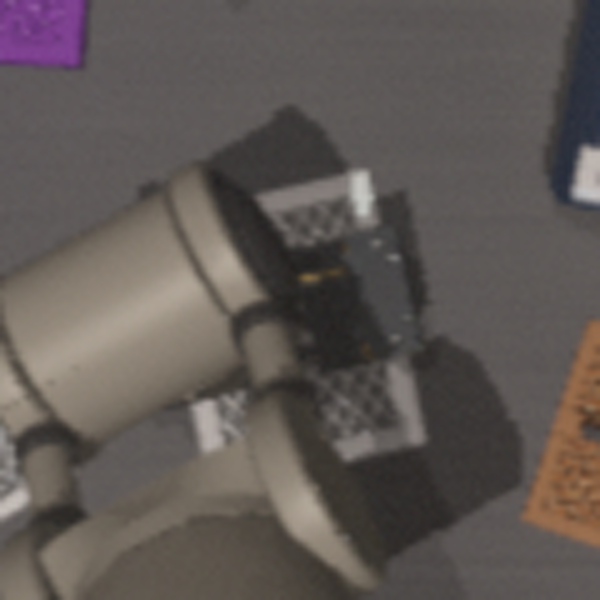

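The views suggest the fingertips sit higher than the bar, since they closed freely above it. A slow probe downward will find the contact.

Emit:
jog_arm(
  dp=[
    [0,0,0.002],
    [0,0,0.002],
    [0,0,0.002],
    [0,0,0.0],
  ],
  twist=[0,0,0,0],
)

```text
time: 7.22
tool_pos: [404.6, 321.6, 17.5]
tcp_rot: [3.142, -0.0, 0.236]
contact_force: [-2.3, -2.8, 11.0]
grip_width: 60.2
finger_force: 5.6
```

Contact with the bar top came at reported z≈18, so the opened tips sit about 31 mm above the reported TCP. I'll back off, open fully and probe again.

Emit:
jog_arm(
  dp=[
    [0,0,-0.004],
    [0,0,-0.004],
    [0,0,0],
    [0,0,0],
  ],
  twist=[0,0,0,0],
  jaw=0.0918,
)

```text
time: 7.72
tool_pos: [404.5, 321.6, 24.3]
tcp_rot: [3.141, 0.0, 0.236]
contact_force: [0.3, 0.0, -0.1]
grip_width: 90.7
finger_force: 0.0
```

Emit:
jog_arm(
  dp=[
    [0,0,0.004],
    [0,0,0.002],
    [0,0,0.002],
    [0,0,0.002],
    [0,0,0],
  ],
  twist=[0,0,0,0,0],
)

```text
time: 8.35
tool_pos: [404.7, 321.8, 16.7]
tcp_rot: [-3.141, -0.001, 0.237]
contact_force: [-5.3, -5.7, 23.6]
grip_width: 91.7
finger_force: 11.6
```

```bash
python3 st.py
```

```text
time 8.35
tool_pos [404.736 321.804  16.723]
tcp_rot [-3.141e+00 -1.000e-03  2.370e-01]
contact_force [-5.278 -5.657 23.556]
moment [0.105 1.352 0.327]
grip_width 91.74901484418831
```

Judging by the forces and moment, the far (+y) finger sits on the bar's end. I'll lift, shift 1 mm outward (tool −y) and probe again.

Emit:
jog_arm(
  dp=[
    [0,0,-0.006],
    [0,-0.001,0],
    [0,0,0.003],
    [0,0,0.002],
    [0,0,0.001],
    [0,0,0],
  ],
  twist=[0,0,0,0,0,0],
)

```text
time: 9.1
tool_pos: [404.4, 322.8, 14.1]
tcp_rot: [-3.141, -0.0, 0.236]
contact_force: [-0.1, 2.4, -0.6]
grip_width: 91.8
finger_force: 1.1
```

```bash
python3 st.py
```

```text
time 9.1
tool_pos [404.356 322.833  14.133]
tcp_rot [-3.141 -0.     0.236]
contact_force [-0.098  2.424 -0.597]
moment [ 0.404 -0.02  -0.027]
grip_width 91.77775890966626
```

Emit:
jog_arm(
  dp=[
    [0,-0.0005,0.002],
    [0,0,0.005],
    [0,0,0.006],
    [0,0,0.006],
    [0,0,0.004],
    [0,0,0],
  ],
  twist=[0,0,0,0,0,0],
)

```text
time: 9.85
tool_pos: [404.0, 322.8, -9.0]
tcp_rot: [3.141, 0.001, 0.236]
contact_force: [-0.3, 0.5, -0.1]
grip_width: 91.7
finger_force: 0.0
```

Emit:
jog_arm(
  dp=[
    [0,0,0],
    [0,0,0],
    [0,0,0],
  ],
  twist=[0,0,0],
  jaw=0.08,
)

```text
time: 10.22
tool_pos: [404.0, 322.9, -8.7]
tcp_rot: [3.141, 0.0, 0.236]
contact_force: [0.9, 0.1, -4.8]
grip_width: 89.6
finger_force: 30.0
```

Gripped: 89.6 mm wide at 30 N. Next I lift, carry to the front of the extractor and align the yaw.

Emit:
jog_arm(
  dp=[
    [0,0,-0.025],
    [0,0,-0.05],
    [0,0,-0.05],
    [0,0,-0.049],
    [0,0,0],
  ],
  twist=[0,0,0,0,0],
)

```text
time: 10.85
tool_pos: [406.1, 324.2, 169.2]
tcp_rot: [-3.139, -0.008, 0.236]
contact_force: [0.2, -0.9, -4.4]
grip_width: 89.6
finger_force: 30.0
```

Emit:
jog_arm(
  dp=[
    [-0.0099,0.042,0],
    [-0.0099,0.042,0],
    [-0.0099,0.042,0],
    [-0.0099,0.042,0],
    [-0.0099,0.042,0],
    [-0.0097,0.043,0],
    [0,0,0],
    [0,0,0],
    [0,0,0],
    [0,0,0],
  ],
  twist=[0,0,0,0,0,0,8.3,8.3,8.2,0],
)

```text
time: 12.1
tool_pos: [404.7, 63.2, 164.1]
tcp_rot: [3.141, 0.003, -0.195]
contact_force: [-0.1, -0.2, -4.7]
grip_width: 90.2
finger_force: 30.0
```

```bash
python3 st.py
python3 - <<'E'
from h import *
a=bot.capture("top")[100:270,180:350];b=bot.capture("side")[100:270,150:320]
o=np.hstack([cv2.resize(x,(395,395),interpolation=cv2.INTER_CUBIC) for x in (a,b)])
cv2.imwrite("pics/c6.png",o)
E
```

```text
time 12.1
tool_pos [404.727  63.19  164.057]
tcp_rot [ 3.141e+00  3.000e-03 -1.950e-01]
contact_force [-0.059 -0.211 -4.679]
moment [0.057 0.03  0.002]
grip_width 90.15842911751805
```

View pics/c6.png

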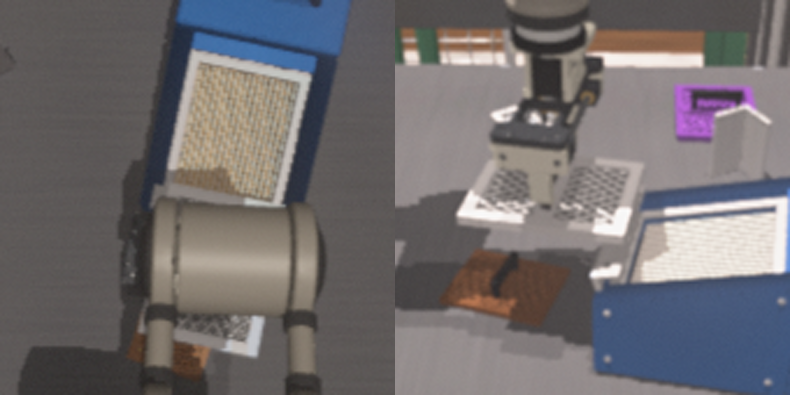

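The panel hangs level, with its far end over the lip. Now I lower it so that the lip top pushes that end up.

Emit:
jog_arm(
  dp=[
    [0,0,0.014],
    [0,0,0.008],
    [0,0,0.006],
    [0,0,0.006],
    [0,0,0.006],
    [0,0,0],
  ],
  twist=[0,0,0,0,0,0],
)

```text
time: 12.95
tool_pos: [406.0, 63.3, 125.4]
tcp_rot: [3.142, -0.0, -0.196]
contact_force: [-0.8, 0.7, -2.6]
grip_width: 89.4
finger_force: 30.0
```

```bash
python3 st.py
```

```text
time 12.95
tool_pos [406.044  63.28  125.384]
tcp_rot [ 3.142 -0.    -0.196]
contact_force [-0.825  0.713 -2.635]
moment [-0.014 -0.014  0.012]
grip_width 89.35029852020791
```

Emit:
jog_arm(
  dp=[
    [0,0,0.006],
    [0,0,0.006],
    [0,0,0.006],
    [0,0,0.006],
    [0,0,0.006],
    [0,0,0.004],
    [0,0,0],
  ],
  twist=[0,0,0,0,0,0,0],
)

```text
time: 13.82
tool_pos: [403.1, 63.7, 90.3]
tcp_rot: [3.141, 0.006, -0.196]
contact_force: [-8.2, 2.0, 0.1]
grip_width: 89.7
finger_force: 30.0
```

```bash
python3 st.py
python3 - <<'E'
from h import *
b=bot.capture("side")
cv2.imwrite("pics/raw7.png",b)
cv2.imwrite("pics/c7.png",cv2.resize(b[120:250,170:310],None,fx=4.5,fy=4.5,interpolation=cv2.INTER_CUBIC))
E
```

```text
time 13.825
tool_pos [403.076  63.677  90.286]
tcp_rot [ 3.141  0.006 -0.196]
contact_force [-8.213  1.952  0.114]
moment [0.33  1.163 0.061]
grip_width 89.65077540512895
```

View pics/c7.png

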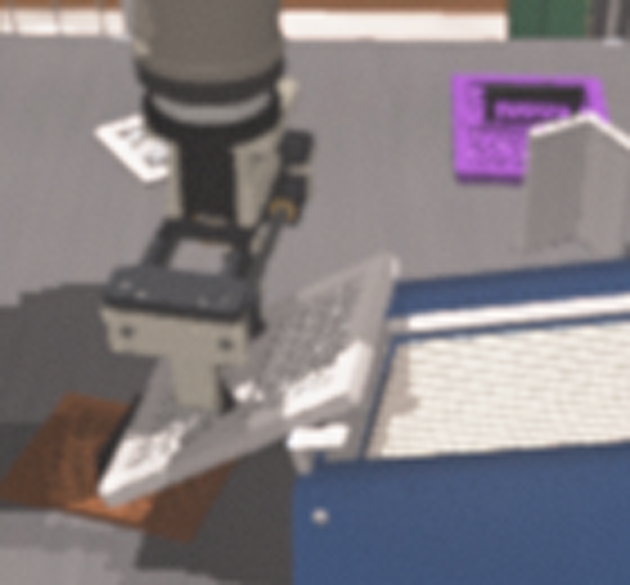

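```bash
cat > pn.py <<'E'
from h import *
def corner(P,yaw,th,X):  # th: far end up; panel pts
    R=Ro.from_euler('zyx',[yaw,-th,0]).as_matrix(); return P+(np.atleast_2d(X)-[0,0,41])@R.T
E
python3 - <<'E'
from pn import *
P=np.array([403.1,63.7,140])
for t in (28,32,36,40,44):
    q=proj("side",corner(P,-.196,np.radians(t),[[-90,-70,12],[-90,-70,0],[90,-70,0],[90,-70,12],[90,70,12],[-90,70,12]]))
    print(t,((q-[170,120])*4.5).round().tolist())
E
```

```text
28 [[91.0, 484.0], [102.0, 497.0], [365.0, 429.0], [355.0, 415.0], [392.0, 255.0], [151.0, 329.0]]
32 [[100.0, 490.0], [112.0, 503.0], [364.0, 421.0], [353.0, 407.0], [389.0, 246.0], [158.0, 333.0]]
36 [[111.0, 496.0], [124.0, 508.0], [364.0, 413.0], [351.0, 399.0], [385.0, 236.0], [166.0, 337.0]]
40 [[121.0, 501.0], [135.0, 513.0], [362.0, 405.0], [348.0, 392.0], [381.0, 227.0], [173.0, 340.0]]
44 [[132.0, 506.0], [147.0, 517.0], [360.0, 396.0], [344.0, 384.0], [376.0, 217.0], [181.0, 343.0]]
```

The panel is tilted to about 30° from level. I'll push a bit further, then lift and carry it over the opening.

Emit:
jog_arm(
  dp=[
    [0,0,0.004],
    [0,0,0.004],
    [0,0,0],
    [0,0,-0.02],
    [0,0,-0.04],
    [0,0,-0.04],
    [0,0,-0.03],
    [0,0,0],
  ],
  twist=[0,0,0,0,0,0,0,0],
)

```text
time: 14.88
tool_pos: [407.4, 63.1, 214.6]
tcp_rot: [-3.141, -0.005, -0.196]
contact_force: [0.0, 0.2, -4.6]
grip_width: 89.8
finger_force: 30.0
```

Emit:
jog_arm(
  dp=[
    [0.02,0,0],
    [0.04,0,0],
    [0.04,0,0],
    [0.033,0,0],
    [0.02,0,0],
    [0,0,0],
    [0,0,0],
  ],
  twist=[0,0,0,0,0,0,0],
)

```text
time: 15.75
tool_pos: [554.7, 33.6, 211.7]
tcp_rot: [3.141, 0.003, -0.196]
contact_force: [0.8, -0.1, -4.3]
grip_width: 89.7
finger_force: 30.0
```

```bash
python3 st.py
python3 - <<'E'
from h import *
b=bot.capture("side");cv2.imwrite("pics/raw8.png",b)
c=cv2.resize(b[85:215,210:330],None,fx=4.6,fy=4.6,interpolation=cv2.INTER_CUBIC)
cv2.imwrite("pics/c8.png",c)
E
```

```text
time 15.75
tool_pos [554.733  33.565 211.743]
tcp_rot [ 3.141e+00  3.000e-03 -1.960e-01]
contact_force [ 0.816 -0.075 -4.312]
moment [ 0.055  0.086 -0.011]
grip_width 89.6950318511221
```

View pics/c8.png

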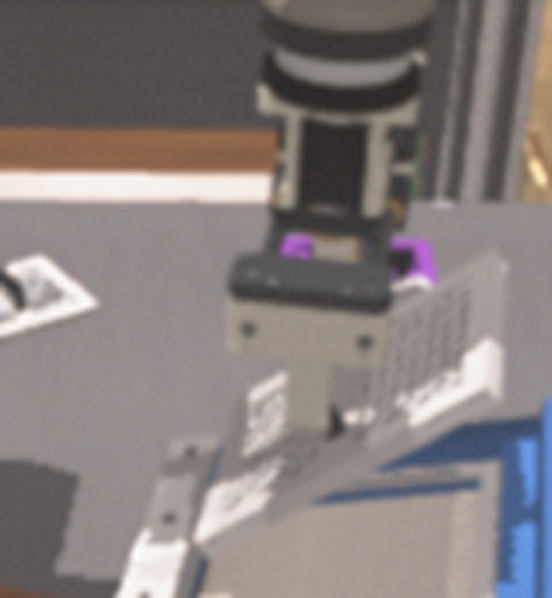

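Run:
```python
from pn import *
from scipy.optimize import least_squares
P0=np.array([554.7,33.6,211.7+49.7])
X=np.array([[-90,-70,12],[90,-70,0],[90,-70,12],[90,70,12]])
ob=np.array([[198,535],[503,390],[490,345],[507,262]])/4.6+[209.6,84.6]
ob=np.array([[196,535],[503,395],[498,345],[505,262]])/4.6+[209.6,84.6]
for t in (32,36,40):print(t,((proj("side",corner(P0,-.196,np.radians(t),X))-[209.6,84.6])*4.6).round().tolist())
f=least_squares(lambda p:(proj("side",corner(P0+[p[1],0,p[2]],-.196,p[0],X))-ob)[[0,1,3]].ravel(),[.6,0,0]);print(np.degrees(f.x[0]),f.x,f.fun)
# lip free edge predicted
```

```text
32 [[183.0, 532.0], [509.0, 441.0], [499.0, 423.0], [501.0, 259.0]]
36 [[193.0, 539.0], [509.0, 431.0], [497.0, 414.0], [499.0, 248.0]]
40 [[204.0, 546.0], [509.0, 420.0], [496.0, 404.0], [495.0, 236.0]]
36.52553742553686 [ 0.63749089 -0.36976793  5.03080378] [-0.39362252 -0.53551091  1.54148498  5.54448537 -1.31206976 -5.22581619]
```

Tilt is about 34°, and the low end is uphill of the lip edge. Going down into the opening.

Emit:
jog_arm(
  dp=[
    [0.003,0,0.01],
    [0,0,0.014],
    [0,0,0.014],
    [0,0,0.01],
    [0,0,0.005],
    [0,0,0],
  ],
  twist=[0,0,0,0,0,0],
)

```text
time: 16.55
tool_pos: [558.8, 32.8, 160.2]
tcp_rot: [3.141, 0.0, -0.196]
contact_force: [-0.3, 0.5, -4.0]
grip_width: 89.8
finger_force: 30.0
```

```bash
python3 st.py
```

```text
time 16.55
tool_pos [558.835  32.823 160.2  ]
tcp_rot [ 3.141  0.    -0.196]
contact_force [-0.321  0.538 -3.972]
moment [0.089 0.123 0.034]
grip_width 89.77751730680399
```

Emit:
jog_arm(
  dp=[
    [0,0,0.003],
    [0,0,0.003],
    [0,0,0],
  ],
  twist=[0,0,0],
)

```text
time: 16.92
tool_pos: [558.8, 32.8, 154.5]
tcp_rot: [3.142, 0.0, -0.196]
contact_force: [0.2, -0.9, -3.5]
grip_width: 89.6
finger_force: 30.0
```

Emit:
jog_arm(
  dp=[
    [0,0,0.002],
    [0,0,0.002],
    [0,0,0],
  ],
  twist=[0,0,0],
)

```text
time: 17.3
tool_pos: [559.1, 32.8, 150.8]
tcp_rot: [-3.142, -0.001, -0.196]
contact_force: [0.8, -0.3, -0.1]
grip_width: 89.6
finger_force: 30.0
```

The low end touched the ledges at 151, close to the prediction. I'll lift 3 mm and slide it forward under the lip.

Emit:
jog_arm(
  dp=[
    [0,0,-0.004],
    [-0.006,0,0.0016],
    [-0.006,0,0.0016],
    [-0.006,0,0.0016],
    [-0.004,0,0.001],
    [0,0,0],
  ],
  twist=[0,0,0,0,0,0],
)

```text
time: 18.05
tool_pos: [537.0, 37.2, 148.7]
tcp_rot: [3.142, 0.0, -0.196]
contact_force: [0.7, 0.0, -4.2]
grip_width: 89.8
finger_force: 30.0
```

Emit:
jog_arm(
  dp=[
    [-0.003,0,0.0008],
    [-0.002,0,0.0005],
    [0,0,0],
  ],
  twist=[0,0,0],
)

```text
time: 18.42
tool_pos: [532.3, 38.1, 147.4]
tcp_rot: [3.142, 0.0, -0.196]
contact_force: [-0.2, 0.0, -4.1]
grip_width: 89.6
finger_force: 30.0
```

```bash
python3 st.py;  python3 - <<'E'
from h import *
b=bot.capture("side");t=bot.capture("top")
c=np.hstack([cv2.resize(b[105:235,210:330],(395,428),interpolation=cv2.INTER_CUBIC),cv2.resize(t[70:215,225:345],(395,428),interpolation=cv2.INTER_CUBIC)])
cv2.imwrite("pics/c9.png",c)
E
```

```text
time 18.425
tool_pos [532.317  38.095 147.371]
tcp_rot [ 3.142  0.    -0.196]
contact_force [-0.151  0.022 -4.101]
moment [ 0.015  0.06  -0.019]
grip_width 89.56820946404174
```

Emit:
jog_arm(
  dp=[
    [-0.002,0,0.0005],
    [-0.002,0,0.0005],
    [0,0,0],
  ],
  twist=[0,0,0],
)

```text
time: 18.9
tool_pos: [528.3, 38.9, 146.3]
tcp_rot: [3.141, 0.0, -0.196]
contact_force: [-0.3, -0.3, -3.7]
grip_width: 89.7
finger_force: 30.0
```

Emit:
jog_arm(
  dp=[
    [-0.002,0,0.0005],
    [-0.002,0,0.0005],
    [0,0,0],
  ],
  twist=[0,0,0],
)

```text
time: 19.27
tool_pos: [526.2, 39.4, 146.4]
tcp_rot: [-3.141, -0.004, -0.197]
contact_force: [5.9, -1.3, -0.9]
grip_width: 89.4
finger_force: 30.0
```

The low end has reached the front wall under the lip, as expected. I'll back off 5 mm, set the low end on the ledge, then swing down in arc steps.

Emit:
jog_arm(
  dp=[
    [0.0048,0,-0.0013],
    [0.001,0,0.0039],
    [0,0,0],
    [0.0036,0,0.0023],
    [0.0036,0,0.0024],
    [0,0,0],
  ],
  twist=[0,0,0,0,0,0],
)

```text
time: 20.02
tool_pos: [537.5, 37.0, 137.8]
tcp_rot: [3.141, 0.0, -0.196]
contact_force: [0.7, -0.6, -0.8]
grip_width: 89.8
finger_force: 30.0
```

```bash
python3 st.py
```

```text
time 20.025
tool_pos [537.45   37.026 137.782]
tcp_rot [ 3.141  0.    -0.196]
contact_force [ 0.727 -0.561 -0.839]
moment [0.063 0.139 0.028]
grip_width 89.82260333738864
```

Emit:
jog_arm(
  dp=[
    [0.0034,0,0.0026],
    [0.0034,0,0.0027],
    [0.0032,0,0.0029],
    [0.0031,0,0.003],
    [0,0,0],
  ],
  twist=[0,0,0,0,0],
)

```text
time: 20.65
tool_pos: [550.2, 34.5, 126.5]
tcp_rot: [3.142, 0.001, -0.197]
contact_force: [0.6, -0.4, -2.0]
grip_width: 89.5
finger_force: 30.0
```

```bash
python3 st.py
python3 - <<'E'
from h import *
cv2.imwrite("pics/raw10.png",bot.capture("side"))
E
```

```text
time 20.65
tool_pos [550.21   34.512 126.49 ]
tcp_rot [ 3.142e+00  1.000e-03 -1.970e-01]
contact_force [ 0.565 -0.365 -2.035]
moment [ 0.116  0.115 -0.013]
grip_width 89.49405286563224
```

Emit:
jog_arm(
  dp=[
    [0.0029,0,0.0032],
    [0.0028,0,0.0032],
    [0,0,0],
  ],
  twist=[0,0,0],
)

```text
time: 21.08
tool_pos: [555.8, 33.4, 120.1]
tcp_rot: [3.142, 0.0, -0.197]
contact_force: [0.5, 0.6, -2.4]
grip_width: 89.7
finger_force: 30.0
```

```bash
python3 st.py
```

```text
time 21.075
tool_pos [555.848  33.377 120.148]
tcp_rot [ 3.142  0.    -0.197]
contact_force [ 0.548  0.565 -2.444]
moment [ 0.092  0.158 -0.009]
grip_width 89.67613950432656
```

Emit:
jog_arm(
  dp=[
    [0.0006,0,0.0015],
    [0.0004,0,0.0015],
    [0,0,0],
  ],
  twist=[0,0,0],
)

```text
time: 21.45
tool_pos: [556.8, 33.2, 118.2]
tcp_rot: [3.142, -0.001, -0.196]
contact_force: [-1.7, -0.0, 4.3]
grip_width: 89.5
finger_force: 30.0
```

```bash
python3 st.py
```

```text
time 21.45
tool_pos [556.79   33.233 118.204]
tcp_rot [ 3.142e+00 -1.000e-03 -1.960e-01]
contact_force [-1.652 -0.043  4.294]
moment [ 0.079  0.53  -0.033]
grip_width 89.52445419224057
```

Emit:
jog_arm(
  dp=[
    [0.0004,0,0.0015],
    [0.0003,0,0.001],
    [0,0,0],
  ],
  twist=[0,0,0],
)

```text
time: 21.82
tool_pos: [556.9, 33.2, 118.1]
tcp_rot: [3.141, -0.001, -0.196]
contact_force: [-10.3, 0.7, 21.3]
grip_width: 89.6
finger_force: 30.0
```

```bash
python3 st.py
python3 - <<'E'
from pn import *
b=bot.capture("side");cv2.imwrite("pics/raw11.png",b)
for c in("side",):
    r=bot.masks_of(c,"panel")
    for d in r: print(np.round(d["bbox"],1),round(d["confidence"],2),d["pixels"].sum())
S=np.array([566.2,31,130.7])
from fit import Rs
R=Ro.from_euler('z',-.197).as_matrix()@Rs
print(proj("side",S+np.array([[-90,-70,12],[90,-70,12],[90,70,12],[-90,70,12]])@R.T).round(1))
E
```

```text
time 21.825
tool_pos [556.889  33.218 118.07 ]
tcp_rot [ 3.141e+00 -1.000e-03 -1.960e-01]
contact_force [-10.267   0.689  21.295]
moment [ 0.147  2.013 -0.13 ]
grip_width 89.58276184824405
[211.4 153.   40.2  17. ] 0.72 465
[302.3 141.4   5.4   6.1] 0.63 46
[276.6 203.7  72.6  38. ] 0.62 1687
[196.6 221.9  57.4  30.7] 0.58 1175
[[241.4 220.8]
 [312.7 215.4]
 [314.8 182.5]
 [251.3 188.9]]
```

Firmly seated: hard stop, with the reaction near the seat normal. I'll relieve the press and release.

Emit:
jog_arm(
  dp=[
    [-0.0007,0,-0.0028],
    [0,0,0],
    [0,0,0],
  ],
  twist=[0,0,0],
)

```text
time: 22.3
tool_pos: [556.7, 33.3, 118.1]
tcp_rot: [3.141, 0.0, -0.196]
contact_force: [-3.1, -0.1, 6.5]
grip_width: 89.3
finger_force: 30.0
```

Emit:
jog_arm(
  dp=[
    [0,0,0],
    [0,0,0],
    [0,0,0],
    [0,0,0],
  ],
  twist=[0,0,0,0],
  jaw=0.0918,
)

```text
time: 22.8
tool_pos: [556.8, 33.2, 117.6]
tcp_rot: [3.141, 0.0, -0.196]
contact_force: [-0.2, -0.7, 0.4]
grip_width: 91.7
finger_force: 0.0
```

```bash
python3 st.py
```

```text
time 22.8
tool_pos [556.76   33.208 117.605]
tcp_rot [ 3.141  0.    -0.196]
contact_force [-0.155 -0.714  0.384]
moment [ 0.008 -0.043 -0.024]
grip_width 91.69224371085932
```

Released cleanly. Rising slowly first, then clear.

Emit:
jog_arm(
  dp=[
    [0,0,-0.004],
    [0,0,-0.005],
    [0,0,-0.006],
    [0,0,0],
  ],
  twist=[0,0,0,0],
)

```text
time: 23.3
tool_pos: [557.2, 33.2, 133.6]
tcp_rot: [-3.141, -0.002, -0.196]
contact_force: [-0.5, -1.0, -0.2]
grip_width: 92.0
finger_force: 0.0
```

Emit:
jog_arm(
  dp=[
    [0,0,-0.006],
    [0,0,-0.01],
    [0,0,-0.02],
    [0,0,-0.04],
    [0,0,-0.04],
    [-0.04,0,-0.02],
    [-0.05,0,0],
    [-0.05,0,0],
    [-0.03,0,0],
    [0,0,0],
  ],
  twist=[0,0,0,0,0,0,0,0,0,0],
)

```text
time: 24.55
tool_pos: [388.8, 66.8, 270.0]
tcp_rot: [-3.141, -0.002, -0.196]
contact_force: [0.7, -0.8, -0.0]
grip_width: 91.9
finger_force: 0.0
```

```bash
python3 st.py
python3 - <<'E'
from pn import *
from fit import Rs
R=Ro.from_euler('z',-.197).as_matrix()@Rs
S=np.array([566.2,31,130.7])
cr=np.array([[-74,-70,12],[90,-70,12],[90,70,12],[-74,70,12]])
for c in("side","top"):
    im=bot.capture(c);cv2.imwrite(f"pics/fin_{c}.png",im)
    for l in("panel","panel_handle"):
        for d in bot.masks_of(c,l):
            m=d["pixels"];ys,xs=np.nonzero(m);x,y,w,h=d["bbox"]
            if 230<x<330 and y<225:
                print(c,l,np.round([x-w/2,x+w/2,y-h/2,y+h/2],1),round(d["confidence"],2),m.sum())
    for n,dz in(("home",0),):
        q=proj(c,S+cr@R.T);print(c,n,q.min(0).round(1),q.max(0).round(1))
    # dark handle pixels
    q=proj(c,S+R@[0,0,48]);g=cv2.cvtColor(im,cv2.COLOR_BGR2GRAY);u,v=q[0].astype(int)
    w=g[v-22:v+23,u-22:u+23]<70;ys,xs=np.nonzero(w);print(c,"bar ctr pred",q[0].round(1),"dark mean",xs.mean()+u-22,ys.mean()+v-22,len(xs))
    ends=proj(c,S+np.array([[0,-45,48],[0,45,48]])@R.T);print("ends",ends.round(1).tolist())
    k,lb,st,ce=cv2.connectedComponentsWithStats(w.astype(np.uint8));i=1+np.argmax(st[1:,4]);print(st[i][:4]+[u-22,v-22,0,0],ce[i]+[u-22,v-22])
E
```

```text
time 24.55
tool_pos [388.778  66.808 269.97 ]
tcp_rot [-3.141e+00 -2.000e-03 -1.960e-01]
contact_force [ 0.705 -0.813 -0.003]
moment [ 0.026 -0.001  0.004]
grip_width 91.88577276135919
side panel [272.4 303.6 137.6 162.6] 0.98 514
side panel [242.4 312.2 179.7 222.5] 0.9 2180
side panel_handle [271.1 304.9 135.1 163.7] 0.94 592
side panel_handle [238.5 312.9 178.8 223. ] 0.61 2115
side panel_handle [233.  325.8 180.2 227.2] 0.46 951
side home [247.4 182.5] [314.8 220.3]
side bar ctr pred [276.6 189.8] dark mean 276.95454545454544 197.77272727272728 22
ends [[274.3, 200.4], [278.6, 180.1]]
[274 202   3   8] [275.16666667 204.83333333]
top panel [255.5 313.7 126.  191.1] 0.87 2640
top panel_handle [254.  312.3 124.4 194.2] 0.66 2725
top home [252.3 124.7] [311.8 190.1]
top bar ctr pred [281.2 161.6] dark mean 278.8333333333333 170.66666666666666 6
ends [[297.1, 164.9], [265.5, 158.3]]
[268 160   3   2] [269.         160.66666667]
```

```bash
python3 -c "
from plant import bot
print(bot.close_job())"
```

```text
the job is handed in; nothing more can be done
None
```

The spark-arrestor panel is back in the opening, handle up and low end under the lip. I let go of it and handed the job in at about 25 s. It stopped hard on the ledges under a firm press, and the final camera checks put it within a few pixels of home. I had no picture views left, so I didn't see the seated panel myself.

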